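# Seat the coil carrier on its cone, groove and flat nest

## Task

On the coil winder's bench, pick up the wound coil that stands on a T-shaped carrier with three ball feet and set it down, not dropped, on the steel measuring nest, so that the foot at the narrow end of the T rests in the cone, the other two rest in the groove and on the flat, and the carrier is fully home and level. Let go of it, and leave the similar coil on the plain wooden board where it stands.

Things in the scene. Friction and masses are not known exactly. Their poses are not given: they have to be found in the camera images.
- carrier_grip (a point): Centre of the steel grip bar (44 long x, 16 thick y, 46 mm tall) on top of the loose three-footed coil carrier, 0.3 to 0.6 kg. It stands free above a 50 mm square flange 23 mm below this point. Beneath: copper winding, T-shaped aluminium plate 99 x 114 mm, ball feet whose bottoms are 96 mm below this point. z up, x to the T's narrow end. Rear feet: x -30, y +45 and -45 mm.
- carrier_nose (a point): Centre of the steel ball foot (18 mm diameter, like the other two) at the narrow end of the carrier's T: 45 mm along x from carrier_grip and 87 mm below it. Axes as carrier_grip. At the start the carrier stands on its three feet on the bench.
- nest: Fixed steel plate 160 x 170 mm with low-friction seats. Origin at bench level, z up. Cone cup at x 45, y 0; V groove at x -30, y 45 mm, aimed at the cone; 60 mm flat pad at x -30, y -45 mm. Cone and groove: 48 mm mouths 42 mm above the bench, 45 degree walls that draw in a foot up to 14 mm off. Carrier home: same axes as the nest, carrier_grip above the origin, 117 mm over the bench.
- sled_grip (a point): Centre of the same grip bar on the look-alike coil, to be left alone: it stands flat on a rectangular plywood board 110 x 80 x 12 mm, no feet; this point is 69 mm above the bench, its top 92 mm. Carrier, nest and this stand side by side in any order, at least 170 mm between centres. Farther out lie a tape roll 20 mm and a black tube 60 mm tall.
Mind the look-alikes: they are no part of the job. Of the things that look like the nest, the middle-sized one is meant.

How it is judged:
By the outcome, as a careful person would: the job done as asked, in the order asked, and still so for the second after the job is handed in, with the robot touching nothing.
It also fails if it takes over 38 s, if anything falls off the work surface, if the arm or the gripper's body presses on something with over 40 N, if the wrist force passes 120 N, or if a joint passes its speed limit or range.

## Robot

A 6-joint arm with a two-finger parallel gripper is mounted at the origin on the work surface. World frame = base frame: x ahead of the robot, y to its left, z up, the work surface at z = 0. Lengths are in m, angles in rad, forces in N, time in s.
With the tool pointing down it reaches from about 0.375 to 0.9 m from the base axis. Payload 3.1 kg.
Tool frame: the origin (TCP) lies at the very end of the fingers, on their centre line; the grasp point (between the pads) lies 19 mm behind it; x points along the fingers, y is the direction in which the jaws open and shut, and the axes are right-handed (so a half turn about x gives the same grasp; the last joint's range is limited). The gripper opens to 87 mm and grips with 3 to 60 N. Pads are 19 mm wide; open, the fingers measure 117 mm over their backs; the gripper's body (75 mm by 190 mm) begins 51 mm behind the grasp point.
Start: joints at [0.968, 0.527, 1.433, -0, 1.181, -0.178], TCP at [0.258, 0.569, 0.223] pointing down, gripper open.
Joint ranges: [-3.08, 3.08], [-0.75, 2.2], [0.22, 2.44], [-1.43, 4.57], [0, 2.65], [-2.85, 2.85]. Speed limits (rad/s): [2.79, 2.79, 3.14, 3.14, 3.14, 3.14].

## Interface

Orientations are given as a unit quaternion [x, y, z, w].
In Python, from rig import robot gives the robot as it stands.
- The arm moves only by the tool carry_out, never from a script. Its argument "commands" is a list that holds one entry, the list of rows, each a list of 5 numbers: the opening, from 0 (shut) to 1 (fully open), then the shift along the tool's x, y, z in mm, then the turn about the tool's x in degrees. In form: [[[hand, x, y, z, twist], ...]]. A call has 1 to 8 rows; each row shifts and turns the pose as measured when the row begins, along the tool's axes as they then stand; what a row does not reach is not made up. A row lasts 1/12 s, in which the tool goes at most 41.7 mm and 7.16 degrees, less where a joint would pass 70% of its speed; a pose out of reach is approached as far as the arm can. A call with a gripper value outside its range is refused whole. The fingers move at their own pace and stop on an object; "force" is the grip in N (left out, the last holds). Time passes only in rows, so rows that do not move let the fingers close. It gives the time, the measured TCP pose, the force and the opening at its end, in the units of the state.
- robot.get_obs(): the state, without advancing time (a new reading comes with each control period).
- robot.camera(name): name is "side" or "top"; returns the picture (420x560x3 uint8, red, green, blue); there is no depth.
- robot.camera_model(name): a dict with "fx", "fy", "cx", "cy" (pixels), "R" (3x3) and "t" (3): a world point X has camera coordinates R X + t. Camera axes: x right, y down, z forward; pixel columns grow to the right and rows downward; lengths in m; the calibration is good to about 2 mm. A picture is of the moment at which its call begins. camera_model takes no time and is no camera call.
- robot.hand_in(): hands the job in, once; it reports no verdict.
The state is a dict: "time": time; "q": joint angles; "joint_velocities": joint speeds; "joint_torque": joint torques, N m; "position": TCP position; "tool_rot": TCP orientation; "ft_force": force on the tool from outside, world axes, zero at the start; "moment": the same for the moment, N m; "grip_width": finger opening in m.
Only numpy, scipy, OpenCV 4.12 (cv2) and the standard library are available. Lean on these libraries where they do the work, as an engineer would, in place of code of your own. Each camera call takes 0.05 s, during which the arm holds its last target. There are 200 camera calls.

## Working session

There is one attempt and no reset: what is moved stays moved. The work goes in short steps, Python scripts to look and compute and a tool call to move; the robot and the scene stay as the last step left them, time stands still between calls to the robot, and variables do not carry over. Pictures are saved under pics/ and viewed, on a budget of 10 in all, crops included, one or two more only if the job needs it, and the job is handed in when it is done.

Besides the shell and the picture viewer there is one more tool, called after "Emit:" in YAML: its name, and indented under it one key for each argument. carry_out: Moves the arm, as the interface text tells. Its arguments: {"type":"object","properties":{"commands":{"type":"array"},"force":{"type":"number"}},"required":["commands"]}

```bash
mkdir -p pics
python3 - <<'E'
from rig import robot
import cv2,json
for n in("top","side"):
    im=robot.camera(n); cv2.imwrite(f"pics/{n}0.png",im[:,:,::-1])
    m=robot.camera_model(n); print(n,{k:(v.tolist() if hasattr(v,'tolist') else v) for k,v in m.items()})
print(robot.get_obs())
E
```

```text
top {'fx': 379.5189038589354, 'fy': 379.5189038589354, 'cx': 284.7311837307461, 'cy': 213.35946608758542, 'R': [[0.02080745886181073, -0.9989944504342416, 0.03971319248438596], [-0.985045407886847, -0.027279794649228632, -0.1701215953514768], [0.17103389739098437, -0.03557949979248936, -0.9846225191096163]], 't': [0.13062902290792489, 0.5034564786781872, 0.8818990038869949]}
side {'fx': 506.19435497828215, 'fy': 506.19435497828215, 'cx': 286.76691177709796, 'cy': 212.12376517101862, 'R': [[0.9818940018229566, -0.1887815023004378, -0.01567525353188243], [-0.15630307308552835, -0.7606499043069045, -0.6300643399065818], [0.1070211125344854, 0.6211064864152415, -0.7763847074774171]], 't': [-0.48281323629014405, 0.24104937879712507, 1.069489582501839]}
{'time': 0.1, 'q': array([ 9.67494192e-01,  5.28377704e-01,  1.43379300e+00, -3.47147119e-05,
        1.18142009e+00, -1.78494488e-01]), 'joint_velocities': array([ 0.0003806 , -0.00250432, -0.00372905,  0.00015516,  0.00027991,
        0.00043605]), 'joint_torque': array([-8.10281963e-04, -4.40986741e+01, -1.77151698e+01,  6.34250930e-02,
        5.34228596e-02, -5.91327921e-05]), 'position': array([0.25717925, 0.56889101, 0.22166075]), 'tool_rot': array([ 0.14840328,  0.69147528, -0.14971824,  0.69095793]), 'ft_force': array([-0.61187172,  0.76035182, -0.0669607 ]), 'moment': array([-0.07146015, -0.00790016,  0.02318955]), 'grip_width': 0.08714839861812347}
```

View pics/top0.png

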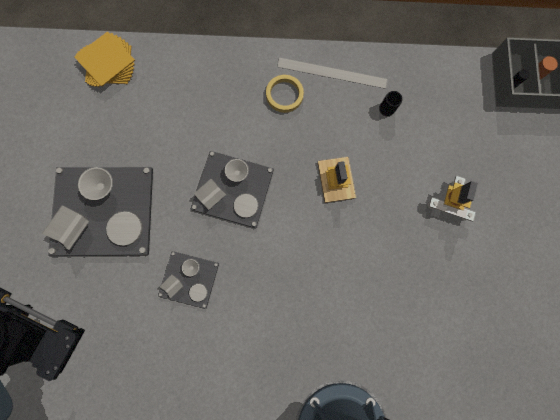

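View pics/side0.png

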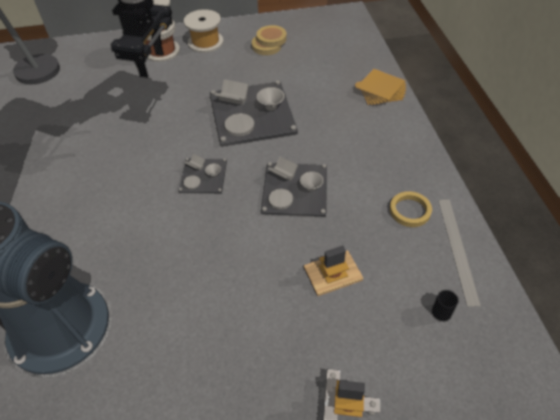

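The top view shows the middle-sized nest at about (232,190): cone (236,171), groove (210,195), pad (246,205). The carrier is at about (458,200) with its narrow end up. The sled is at (338,180). The side view agrees, with the nest at (296,188), sled at (333,270) and carrier at (350,398). Next I'll enlarge the carrier and nest.

Run:
```python
import cv2,numpy as np
t=cv2.imread("pics/top0.png");s=cv2.imread("pics/side0.png")
c=lambda im,x,y,w,h,k:cv2.resize(im[y:y+h,x:x+w],None,fx=k,fy=k,interpolation=cv2.INTER_CUBIC)
a=np.hstack([c(t,420,165,66,66,6),c(t,185,145,99,99,4)])
b=np.hstack([c(s,316,360,66,60,6)[:200*2][:360],np.zeros((360,0,3),np.uint8)])
b2=c(s,257,150,80,72,5)
o=np.zeros((396+0,792,3),np.uint8);o[:396,:396]=a[:, :396];o[:,396:]=a[:,396:]
cv2.imwrite("pics/z0.png",o)
```

```text
(no output)
```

View pics/z0.png

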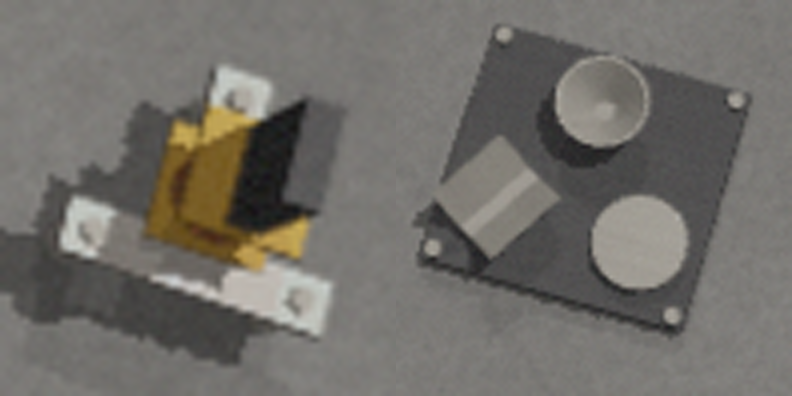

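```bash
cat > h.py <<'E'
import numpy as np
from rig import robot
def ray(n,u,v,z):
    m=robot.camera_model(n);R=np.array(m["R"]);t=np.array(m["t"])
    C=-R.T@t; d=R.T@np.array([(u-m["cx"])/m["fx"],(v-m["cy"])/m["fy"],1])
    return C+d*(z-C[2])/d[2]
def fit(P,L): # 2D rigid L->P: origin, yaw(deg), residual
    P=np.array(P)[:,:2];L=np.array(L);a=(L-L.mean(0))@[1,1j];b=(P-P.mean(0))@[1,1j]
    w=(np.conj(a)*b).sum();th=np.angle(w);s=abs(w)/(abs(a)**2).sum()
    r=np.array([[np.cos(th),-np.sin(th)],[np.sin(th),np.cos(th)]])
    o=P.mean(0)-r@L.mean(0);return o.round(4),np.degrees(th).round(1),s.round(3),np.abs(P-(L@r.T+o)).max().round(4)
E
python3 - <<'E'
from h import *
F=[[.045,0],[-.03,.045],[-.03,-.045]]
c=lambda x,y,X,Y,k:(X+(x+.5)/k-.5,Y+(y+.5)/k-.5)
for z in(.018,.024,.03):print("carrier",z,fit([ray("top",*c(x,y,420,165,6),z) for x,y in((240,98),(90,232),(300,300))],F))
print("bar top",ray("top",*c(316,155,420,165,6),.119))
N=[c(x-396,y,185,145,4) for x,y in((602,102),(497,197),(639,242))]
print("nest",fit([ray("top",*p,z) for p,z in zip(N,(.042,.042,.021))],F), fit([ray("top",*p,z) for p,z in zip(N,(.042,.042,.03))],F))
K=[ray("top",*c(x-396,y,185,145,4),.01) for x,y in((504,34),(737,100),(672,316),(432,246))];print("plate",np.mean(K,0),np.array(K).round(3).tolist())
print("side cone",ray("side",312,181,.042),"side flat",ray("side",281,198,.021),"sled",ray("side",335,252,.092),ray("top",341,170,.092),"carrier bar side",ray("side",351,385,.119))
from scipy.spatial.transform import Rotation as S
print(S.from_quat(robot.get_obs()["tool_rot"]).as_matrix().round(3))
E
```

```text
carrier 0.018 (array([ 0.5568, -0.2926]), np.float64(-17.3), np.float64(1.035), np.float64(0.002))
carrier 0.024 (array([ 0.5554, -0.2896]), np.float64(-17.3), np.float64(1.028), np.float64(0.0017))
carrier 0.03 (array([ 0.5541, -0.2866]), np.float64(-17.3), np.float64(1.021), np.float64(0.0013))
bar top [ 0.55172276 -0.282897    0.119     ]
nest (array([0.5612, 0.2757]), np.float64(-14.0), np.float64(0.987), np.float64(0.0009)) (array([0.5606, 0.2755]), np.float64(-14.4), np.float64(0.998), np.float64(0.0008))
plate [0.56740961 0.27569136 0.01      ] [[0.657, 0.332, 0.01], [0.618, 0.182, 0.01], [0.477, 0.219, 0.01], [0.517, 0.37, 0.01]]
side cone [0.60641731 0.25959291 0.042     ] side flat [0.52324309 0.23809643 0.021     ] sled [0.59810174 0.00732726 0.092     ] [0.59840458 0.01432652 0.092     ] carrier bar side [ 0.55078684 -0.28151511  0.119     ]
[[-0.001  0.412  0.911]
 [-0.002  0.911 -0.412]
 [-1.    -0.002 -0.   ]]
```

Emit:
carry_out:
  commands:
    - [[1,0,-27.5,26,0],[1,0,-27.5,26,0],[1,0,-27.5,26,0],[1,0,-27.5,26,0],[1,0,-27.5,26,0],[1,0,-27.5,26,0],[1,0,-27.5,26,0],[1,0,-27.5,26,0]]
  force: 40

```text
time: 0.77
position: [0.3562, 0.2789, 0.2176]
tool_rot: [0.144, 0.693, -0.144, 0.691]
ft_force: [1.3, -0.0, -0.6]
grip_width: 0.0874
```

Emit:
carry_out:
  commands:
    - [[1,0,-27.5,26,0],[1,0,-27.5,26,0],[1,0,-27.5,26,0],[1,0,-27.5,26,0],[1,0,-27.5,26,0],[1,0,-27.5,26,0],[1,0,-27.5,26,0],[1,0,-27.5,26,0]]

```text
time: 1.43
position: [0.4591, -0.0204, 0.216]
tool_rot: [0.144, 0.694, -0.144, 0.69]
ft_force: [0.1, 0.3, -0.4]
grip_width: 0.087
```

Emit:
carry_out:
  commands:
    - [[1,0,-27,25,0],[1,0,-27,25,0],[1,0,-27,25,0],[1,0,-27,25,0],[1,0,-27,25,0],[1,0,-27,25,0],[1,0,-27,25,0],[1,0,-14,14,-6.2]]

```text
time: 2.1
position: [0.5518, -0.2999, 0.2117]
tool_rot: [0.109, 0.702, -0.107, 0.696]
ft_force: [0.0, 0.2, -0.3]
grip_width: 0.0869
```

Emit:
carry_out:
  commands:
    - [[1,0,0,0,0],[1,0,0,0,0]]

```text
time: 2.27
position: [0.5525, -0.3056, 0.2101]
tool_rot: [0.11, 0.702, -0.109, 0.696]
ft_force: [-0.7, 1.2, 0.2]
grip_width: 0.0872
```

Run:
```python
from h import *
import cv2
from scipy.spatial.transform import Rotation as S
a=robot.camera("top");b=robot.camera("side");o=robot.get_obs()
M=S.from_quat(o["tool_rot"]).as_matrix();print(o["position"],M.round(3).tolist(),np.degrees(np.arctan2(M[1,2],M[0,2])),(M.T@(np.array([.5515,-.282,.119])-o["position"])*1000).round(1))
c=lambda im,x,y,w,h,k:cv2.resize(im[y:y+h,x:x+w,::-1],None,fx=k,fy=k,interpolation=cv2.INTER_CUBIC)
cv2.imwrite("pics/g1.png",np.hstack([c(a,420,140,100,100,4),c(b,300,320,100,100,4)]))
```

```text
[ 0.55222681 -0.3041397   0.21022876] [[-0.009, 0.304, 0.953], [0.002, 0.953, -0.304], [-1.0, -0.0, -0.009]] -17.686294830773704 [91.3 20.9 -6.6]
```

View pics/g1.png

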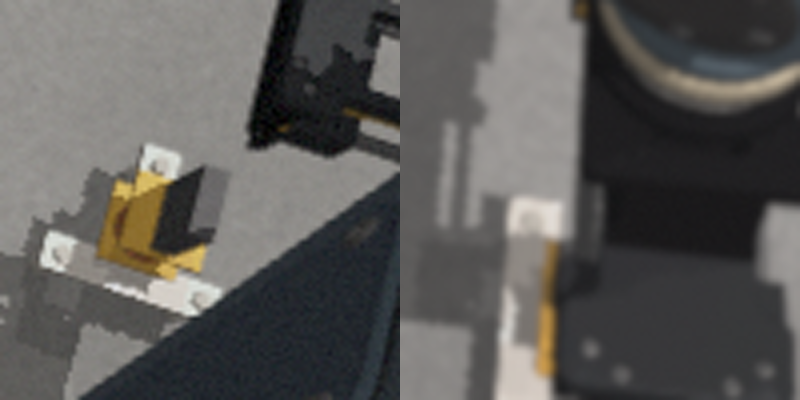

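The top crop still shows the bar's top face clear at about (472,191), so the earlier estimate holds. The hand sits 21 mm off in y. I'll correct that and then descend.

Emit:
carry_out:
  commands:
    - [[1,0,14,-5,0],[1,0,6,-2,0],[1,10,0,0,0],[1,25,0,0,0],[1,25,0,0,0],[1,15,0,0,0],[1,0,0,0,0],[1,0,0,0,0]]

```text
time: 3.03
position: [0.5491, -0.267, 0.1336]
tool_rot: [0.107, 0.703, -0.104, 0.695]
ft_force: [0.2, -0.6, -0.2]
grip_width: 0.0871
```

```bash
cat >> h.py <<'E'
from scipy.spatial.transform import Rotation as S
def rep(tgt):
    o=robot.get_obs();M=S.from_quat(o["tool_rot"]).as_matrix()
    print(o["time"],o["position"].round(4),"yaw",np.degrees(np.arctan2(M[1,2],M[0,2])).round(2),"xdir",M[:,0].round(4),"shift",(M.T@(np.array(tgt)-o["position"])*1000).round(1),"F",o["ft_force"].round(1),o["moment"].round(2),o["grip_width"])
E
python3 -c "
from h import *
rep([.5515,-.282,.082])"
```

```text
3.0333 [ 0.5491 -0.267   0.1336] yaw -17.16 xdir [-0.0098  0.0051 -0.9999] shift [ 51.5 -13.7   7.2] F [ 0.2 -0.6 -0.2] [-0.01 -0.01 -0.  ] 0.0871027305166042
```

Emit:
carry_out:
  commands:
    - [[1,0,-9,5,0],[1,0,0,0,0],[1,0,0,0,0]]

```text
time: 3.28
position: [0.5522, -0.2768, 0.1352]
tool_rot: [0.106, 0.702, -0.104, 0.696]
ft_force: [-0.2, 0.6, 0.3]
grip_width: 0.0872
```

```bash
python3 -c "
from h import *
rep([.5515,-.282,.082])"
```

```text
3.2833 [ 0.5522 -0.2768  0.1352] yaw -17.03 xdir [-0.0085  0.0039 -1.    ] shift [53.2 -5.3  1.3] F [-0.2  0.6  0.3] [ 0.    0.05 -0.02] 0.08719368186698023
```

Emit:
carry_out:
  commands:
    - [[1,0,-5,1,0],[1,0,0,0,0],[1,15,0,0,0],[1,15,0,0,0],[1,10,0,0,0],[1,3,0,0,0],[1,0,0,0,0],[1,0,0,0,0]]

```text
time: 3.95
position: [0.555, -0.2872, 0.0966]
tool_rot: [0.104, 0.698, -0.107, 0.7]
ft_force: [-0.5, 0.5, -0.2]
grip_width: 0.087
```

Run:
```python
from h import *
import cv2
rep([.5515,-.282,.082])
a=robot.camera("top");b=robot.camera("side")
c=lambda im,x,y,w,h,k:cv2.resize(im[y:y+h,x:x+w,::-1],None,fx=k,fy=k,interpolation=cv2.INTER_CUBIC)
cv2.imwrite("pics/g2.png",np.hstack([c(a,420,140,100,100,4),c(b,300,320,100,100,4)]))
```

```text
3.95 [ 0.555  -0.2872  0.0966] yaw -17.18 xdir [ 0.0021 -0.0043 -1.    ] shift [14.5  4.  -4.9] F [-0.5  0.5 -0.2] [ 0.02  0.08 -0.06] 0.08695405275926292
```

View pics/g2.png

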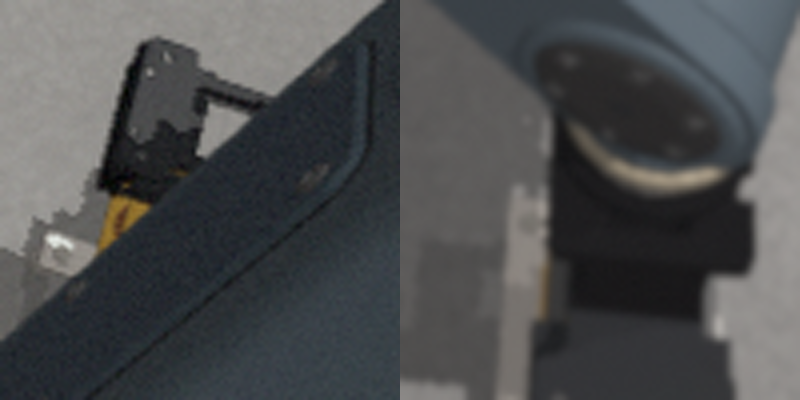

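The arm now hides the bar, but the measured pose is only 4–5 mm off and the jaws straddle the bar with wide clearance. I'll correct, lower and close.

Emit:
carry_out:
  commands:
    - [[1,8,3,-4,0],[1,3,0,0,0],[1,0,0,0,0],[1,0,0,0,0]]

```text
time: 4.38
position: [0.5527, -0.2832, 0.0865]
tool_rot: [0.104, 0.697, -0.107, 0.701]
ft_force: [1.0, 0.2, 0.2]
grip_width: 0.0871
```

```bash
python3 -c "
from h import *
rep([.5515,-.282,.082])"
```

```text
4.3833 [ 0.5527 -0.2832  0.0865] yaw -17.16 xdir [ 0.005  -0.0064 -1.    ] shift [ 4.4  0.8 -1.6] F [1.  0.2 0.2] [0.04 0.02 0.01] 0.0870864359842153
```

Emit:
carry_out:
  commands:
    - [[1,3,1,-1,0],[0.1,0,0,0,0],[0.1,0,0,0,0],[0.1,0,0,0,0],[0.1,0,0,0,0],[0.1,0,0,0,0],[0.1,0,0,0,0],[0.1,0,0,0,0]]
  force: 45

```text
time: 5.05
position: [0.5525, -0.2821, 0.0836]
tool_rot: [0.103, 0.697, -0.108, 0.702]
ft_force: [0.4, -0.0, 1.3]
grip_width: 0.048
```

Emit:
carry_out:
  commands:
    - [[0.1,0,0,0,0],[0.1,0,0,0,0],[0.1,0,0,0,0],[0.1,0,0,0,0]]

```text
time: 5.38
position: [0.5526, -0.2822, 0.0837]
tool_rot: [0.103, 0.697, -0.108, 0.702]
ft_force: [0.6, -0.6, -0.8]
grip_width: 0.0217
```

```bash
python3 -c "
from h import *
rep([.5515,-.282,.082])"
```

```text
5.3833 [ 0.5526 -0.2822  0.0837] yaw -17.15 xdir [ 0.0062 -0.0074 -1.    ] shift [ 1.7 -0.1 -1.2] F [ 0.6 -0.6 -0.8] [-0.    0.04 -0.03] 0.021736629928626672
```

Emit:
carry_out:
  commands:
    - [[0,0,0,0,0],[0,0,0,0,0],[0,0,0,0,0],[0,0,0,0,0]]

```text
time: 5.72
position: [0.5526, -0.2823, 0.0838]
tool_rot: [0.103, 0.697, -0.108, 0.702]
ft_force: [0.2, -0.6, 0.1]
grip_width: 0.0156
```

Emit:
carry_out:
  commands:
    - [[0,-5,0,0,0],[0,-15,0,0,0],[0,-20,0,0,0],[0,-25,0,0,0],[0,-20,0,0,0],[0,-10,0,0,0],[0,0,0,0,0],[0,0,0,0,0]]

```text
time: 6.38
position: [0.5454, -0.2764, 0.1737]
tool_rot: [0.107, 0.704, -0.104, 0.694]
ft_force: [-0.0, -0.4, -5.2]
grip_width: 0.0159
```

Run:
```python
from h import *
import cv2
rep([.561,.2757,.2])
a=robot.camera("top");b=robot.camera("side")
c=lambda im,x,y,w,h,k:cv2.resize(im[y:y+h,x:x+w,::-1],None,fx=k,fy=k,interpolation=cv2.INTER_CUBIC)
cv2.imwrite("pics/g3.png",np.hstack([c(a,185,145,100,100,4),c(b,280,270,150,150,400/150)]))
```

```text
6.3833 [ 0.5454 -0.2764  0.1737] yaw -17.15 xdir [-0.0127  0.007  -0.9999] shift [ -22.6  532.3 -148.2] F [-0.  -0.4 -5.2] [-0.02 -0.04  0.02] 0.01586513494271967
```

View pics/g3.png

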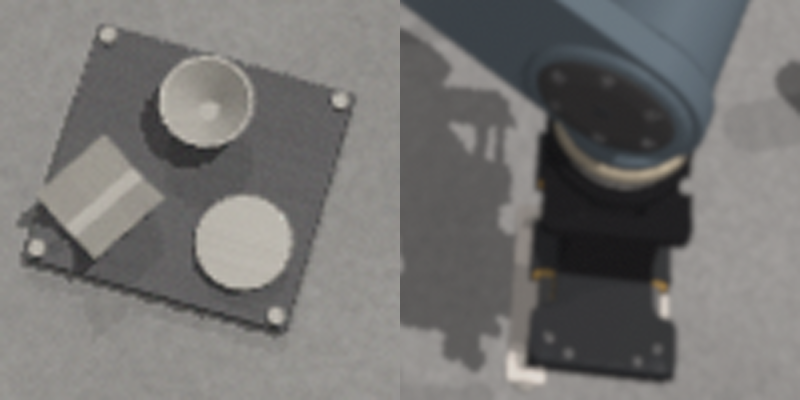

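The carrier is held: opening 15.9 mm, weight 5.2 N, negligible moment, and it shows under the fingers. The nest is unmoved, with the cone at crop (207,100). I'll raise it well above the sled (92 mm) and carry it across.

Emit:
carry_out:
  commands:
    - [[0,-20,0,0,0],[0,-25,0,0,0],[0,-22,10,-3,0],[0,-8,20,-6,0],[0,0,28,-8,0],[0,0,30,-8,0],[0,0,30,-8,0],[0,0,30,-8,0]]

```text
time: 7.15
position: [0.5466, -0.1242, 0.2394]
tool_rot: [0.113, 0.71, -0.106, 0.687]
ft_force: [1.0, 0.8, -5.2]
grip_width: 0.0156
```

```bash
python3 -c "
from h import *
rep([.561,.2757,.2])"
```

```text
7.15 [ 0.5466 -0.1242  0.2394] yaw -17.82 xdir [-0.0314  0.0159 -0.9994] shift [  45.3  384.9 -107.2] F [ 1.   0.8 -5.2] [-0.   -0.1  -0.02] 0.015568894970005881
```

Emit:
carry_out:
  commands:
    - [[0,0,30,-8,0],[0,0,30,-8,0],[0,0,30,-8,0],[0,0,30,-8,0],[0,0,30,-8,0],[0,0,30,-8,0],[0,0,30,-8,0],[0,0,30,-8,0]]

```text
time: 7.82
position: [0.5516, 0.1363, 0.2309]
tool_rot: [0.114, 0.718, -0.107, 0.678]
ft_force: [0.5, 0.1, -4.8]
grip_width: 0.0159
```

```bash
python3 -c "
from h import *
rep([.561,.2757,.2])"
```

```text
7.8167 [0.5516 0.1363 0.2309] yaw -17.97 xdir [-0.0543  0.019  -0.9983] shift [ 33.  135.5 -32.2] F [ 0.5  0.1 -4.8] [-0.09 -0.22 -0.03] 0.01589155699521965
```

Emit:
carry_out:
  commands:
    - [[0,0,30,-7,0],[0,0,30,-7,0],[0,0,30,-7,0],[0,0,20,-5,-1.5],[0,0,8,-2,-1.5],[0,0,0,0,-0.8],[0,0,0,0,0],[0,0,0,0,0]]

```text
time: 8.48
position: [0.5538, 0.2678, 0.2196]
tool_rot: [0.085, 0.729, -0.081, 0.675]
ft_force: [-0.4, 0.4, -5.9]
grip_width: 0.0157
```

```bash
cat >> h.py <<'E'
def feet(gz=-.019+.0122,z=None):
    # carrier frame: grip centre lies 12.2 mm behind TCP; local axes: X=tool z, Y=tool y, Z=-tool x
    o=robot.get_obs();M=S.from_quat(o["tool_rot"]).as_matrix();g=o["position"]-.0122*M[:,0]
    for n,(x,y) in dict(nose=(.045,0),L=(-.03,.045),R=(-.03,-.045)).items():
        p=g+M@np.array([.087,y,x]); c,s=np.cos(np.radians(-14.2)),np.sin(np.radians(-14.2))
        t=np.array([.561+c*x-s*y,.2757+s*x+c*y]); e=p[:2]-t
        print(n,"ball centre",p.round(4),"off nest-frame mm",((np.array([[c,s],[-s,c]])@e)*1000).round(1))
E
python3 -c "
from h import *
rep([.561,.2757,.2]);feet()"
```

```text
8.4833 [0.5538 0.2678 0.2196] yaw -13.48 xdir [-0.075   0.0145 -0.9971] shift [19.1  9.5  6.6] F [-0.4  0.4 -5.9] [-0.   -0.19 -0.02] 0.01567786311401527
nose ball centre [0.5918 0.2584 0.1416] off nest-frame mm [-10.9  -9.2]
L ball centre [0.5296 0.3196 0.1471] off nest-frame mm [-11.2 -10.2]
R ball centre [0.5086 0.232  0.1474] off nest-frame mm [-10.1 -10.2]
```

Emit:
carry_out:
  commands:
    - [[0,0,7,4,0],[0,0,0,3,0],[0,8,0,0,0],[0,8,0,0,0],[0,8,0,0,0],[0,0,0,0,0]]

```text
time: 8.98
position: [0.5623, 0.2673, 0.1924]
tool_rot: [0.087, 0.728, -0.085, 0.674]
ft_force: [-0.5, 0.8, -4.7]
grip_width: 0.0155
```

```bash
python3 -c "
from h import *
rep([.561,.2757,.2]);feet();print(robot.get_obs()['q'])"
```

```text
8.9833 [0.5623 0.2673 0.1924] yaw -13.97 xdir [-0.0755  0.0125 -0.9971] shift [-7.4  7.8 -3.9] F [-0.5  0.8 -4.7] [ 0.01 -0.07  0.04] 0.015463621381518152
nose ball centre [0.6002 0.2574 0.1144] off nest-frame mm [-2.5 -8.2]
L ball centre [0.5385 0.3191 0.1198] off nest-frame mm [-2.5 -8.5]
R ball centre [0.5168 0.2317 0.1204] off nest-frame mm [-2.1 -8.5]
[ 0.24909099  0.58436562  1.41859897  0.03282708  1.20902311 -1.09078197]
```

Emit:
carry_out:
  commands:
    - [[0,0,7,2,0],[0,0,0,0,0],[0,15,0,0,0],[0,20,0,0,0],[0,0,0,0,0]]

```text
time: 9.4
position: [0.5649, 0.2751, 0.157]
tool_rot: [0.087, 0.728, -0.084, 0.675]
ft_force: [-1.6, -0.2, -6.3]
grip_width: 0.0157
```

Run:
```python
from h import *
import cv2
rep([.561,.2757,.105]);feet()
a=robot.camera("top");b=robot.camera("side")
c=lambda im,x,y,w,h,k:cv2.resize(im[y:y+h,x:x+w,::-1],None,fx=k,fy=k,interpolation=cv2.INTER_CUBIC)
cv2.imwrite("pics/g4.png",np.hstack([c(a,160,120,130,130,400/130),c(b,235,90,130,130,400/130)]))
```

```text
9.4 [0.5649 0.2751 0.157 ] yaw -13.98 xdir [-0.0729  0.0133 -0.9972] shift [52.1 -0.1 -0.1] F [-1.6 -0.2 -6.3] [-0.07  0.02  0.01] 0.015681276640514743
nose ball centre [0.603  0.2652 0.079 ] off nest-frame mm [-1.8  0.1]
L ball centre [0.5412 0.327  0.0844] off nest-frame mm [-1.7 -0.2]
R ball centre [0.5195 0.2396 0.0848] off nest-frame mm [-1.4 -0.1]
```

View pics/g4.png

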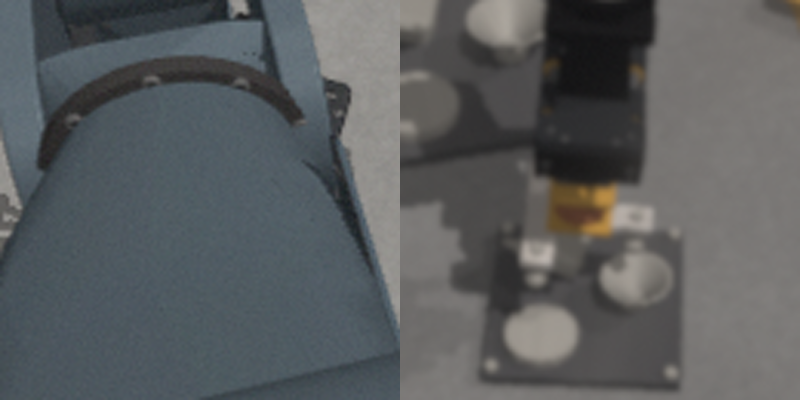

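Run:
```python
from h import *
m=robot.camera_model("side")
def pr(X):
    c=np.array(m["R"])@X+np.array(m["t"]);u=c[0]/c[2]*m["fx"]+m["cx"],c[1]/c[2]*m["fy"]+m["cy"];return np.round(u,1),"crop",((u[0]+.5-235)*400/130+400,(u[1]+.5-90)*400/130)
for n,X in dict(noseball=[.603,.2652,.079],Rball=[.5195,.2396,.0848],conerim=[.6046,.2647,.042],flat=[.5209,.2395,.021]).items():print(n,pr(np.array(X)))
```

```text
noseball (array([310.5, 169.3]), 'crop', (np.float64(633.7825198341602), np.float64(245.517175289474)))
Rball (array([278.7, 180.3]), 'crop', (np.float64(535.9634023614934), np.float64(279.5371446103536)))
conerim (array([310.8, 179.6]), 'crop', (np.float64(634.897477863844), np.float64(277.3338938033366)))
flat (array([280. , 197.7]), 'crop', (np.float64(539.9083982201488), np.float64(332.9990095791736)))
```

The side view shows the carrier over the nest, with the nose ball at about (633,250) above the cone rim (637,277) and the right foot at (537,278) above the pad (541,333). These match the predicted pixels within about 1 px. I'll keep lowering.

Emit:
carry_out:
  commands:
    - [[0,14,0,1,0],[0,12,0,0,0],[0,7,0,0,0],[0,0,0,0,0],[0,0,0,0,0]]

```text
time: 9.92
position: [0.5704, 0.2776, 0.1315]
tool_rot: [0.09, 0.722, -0.082, 0.681]
ft_force: [0.6, 0.1, -5.1]
grip_width: 0.0155
```

```bash
python3 -c "
from h import *
rep([.561,.2757,.105]);feet()"
```

```text
9.9167 [0.5704 0.2776 0.1315] yaw -13.92 xdir [-0.0565  0.0178 -0.9982] shift [27.  -4.3 -7.1] F [ 0.6  0.1 -5.1] [-0.03 -0.18  0.01] 0.015525765649509462
nose ball centre [0.6098 0.2682 0.0542] off nest-frame mm [4.2 4.7]
L ball centre [0.548  0.3298 0.0588] off nest-frame mm [4.1 4.3]
R ball centre [0.5263 0.2425 0.0585] off nest-frame mm [4.5 4.3]
```

Emit:
carry_out:
  commands:
    - [[0,0,-3,-4,0],[0,5,0,-1,0],[0,5,0,0,0],[0,0,0,0,0],[0,0,0,0,0]]

```text
time: 10.33
position: [0.5647, 0.2763, 0.1232]
tool_rot: [0.09, 0.721, -0.081, 0.682]
ft_force: [-0.2, 0.6, -5.3]
grip_width: 0.0158
```

```bash
python3 -c "
from h import *
rep([.561,.2757,.105]);feet()"
```

```text
10.3333 [0.5647 0.2763 0.1232] yaw -13.91 xdir [-0.0532  0.0187 -0.9984] shift [18.4 -1.6 -2.5] F [-0.2  0.6 -5.3] [-0.01 -0.11  0.  ] 0.01578452427961188
nose ball centre [0.6044 0.2669 0.046 ] off nest-frame mm [-0.8  2.1]
L ball centre [0.5425 0.3286 0.0505] off nest-frame mm [-0.9  1.7]
R ball centre [0.5208 0.2412 0.05  ] off nest-frame mm [-0.5  1.7]
```

Emit:
carry_out:
  commands:
    - [[0,5,-1,0,0],[0,4,0,0,0],[0,3,0,0,0],[0,0,0,0,0]]
  force: 25

```text
time: 10.67
position: [0.5647, 0.2754, 0.1105]
tool_rot: [0.09, 0.72, -0.081, 0.683]
ft_force: [0.5, -0.7, -4.6]
grip_width: 0.0158
```

```bash
python3 -c "
from h import *
rep([.561,.2757,.105]);feet()"
```

```text
10.6667 [0.5647 0.2754 0.1105] yaw -13.9 xdir [-0.0511  0.0187 -0.9985] shift [ 5.7 -0.6 -3.3] F [ 0.5 -0.7 -4.6] [-0.12 -0.24  0.  ] 0.015750606491245784
nose ball centre [0.6045 0.266  0.0334] off nest-frame mm [-0.5  1.3]
L ball centre [0.5426 0.3277 0.0377] off nest-frame mm [-0.6  0.9]
R ball centre [0.521  0.2403 0.0372] off nest-frame mm [-0.1  0.9]
```

Emit:
carry_out:
  commands:
    - [[0,2,0,0,0],[0,2,0,-1,0],[0,1.5,0,-1,0],[0,0,0,0,0]]
  force: 15

```text
time: 11.0
position: [0.563, 0.2753, 0.1057]
tool_rot: [0.09, 0.72, -0.082, 0.683]
ft_force: [0.1, -0.4, -5.1]
grip_width: 0.0161
```

```bash
python3 -c "
from h import *
rep([.561,.2757,.105]);feet()"
```

```text
11.0 [0.563  0.2753 0.1057] yaw -13.91 xdir [-0.0501  0.0175 -0.9986] shift [ 0.8 -0.1 -2. ] F [ 0.1 -0.4 -5.1] [-0.2  -0.14 -0.08] 0.016069905513533617
nose ball centre [0.6029 0.2658 0.0287] off nest-frame mm [-1.9  0.7]
L ball centre [0.541  0.3275 0.0328] off nest-frame mm [-2.1  0.3]
R ball centre [0.5194 0.2402 0.0324] off nest-frame mm [-1.6  0.3]
```

Emit:
carry_out:
  commands:
    - [[0,1.5,0,-0.5,0],[0,1,0,-0.5,0],[0,0,0,0,0]]

```text
time: 11.25
position: [0.5625, 0.2758, 0.1054]
tool_rot: [0.09, 0.719, -0.082, 0.684]
ft_force: [-0.5, -1.4, -4.9]
grip_width: 0.0159
```

```bash
python3 -c "
from h import *
rep([.561,.2757,.105]);feet()"
```

```text
11.25 [0.5625 0.2758 0.1054] yaw -13.93 xdir [-0.0479  0.018  -0.9987] shift [ 0.5 -0.4 -1.4] F [-0.5 -1.4 -4.9] [-0.37 -0.05 -0.08] 0.015893056017315346
nose ball centre [0.6025 0.2663 0.0284] off nest-frame mm [-2.5  1.1]
L ball centre [0.5406 0.328  0.0325] off nest-frame mm [-2.6  0.7]
R ball centre [0.5189 0.2407 0.032 ] off nest-frame mm [-2.2  0.7]
```

Emit:
carry_out:
  commands:
    - [[0,3,0,0,0],[0,3,0,0,0],[0,0,0,0,0]]

```text
time: 11.5
position: [0.5626, 0.2763, 0.1053]
tool_rot: [0.09, 0.719, -0.081, 0.685]
ft_force: [-0.1, -0.1, -5.5]
grip_width: 0.016
```

```bash
python3 -c "
from h import *
rep([.561,.2757,.105]);feet()"
```

```text
11.5 [0.5626 0.2763 0.1053] yaw -13.92 xdir [-0.046   0.019  -0.9988] shift [ 0.4 -1.  -1.4] F [-0.1 -0.1 -5.5] [-0.1  -0.07 -0.02] 0.01599179250041275
nose ball centre [0.6028 0.2669 0.0284] off nest-frame mm [-2.3  1.7]
L ball centre [0.541  0.3286 0.0324] off nest-frame mm [-2.4  1.4]
R ball centre [0.5193 0.2413 0.0317] off nest-frame mm [-2.   1.4]
```

Run:
```python
from h import *
import cv2
b=robot.camera("side");print(robot.get_obs()["ft_force"])
x,y,w,h=255,100,90,90
cv2.imwrite("pics/g5.png",cv2.resize(b[y:y+h,x:x+w,::-1],None,fx=6.6,fy=6.6,interpolation=cv2.INTER_CUBIC))
```

```text
[-1.13841034 -0.48291102 -2.7039281 ]
```

View pics/g5.png

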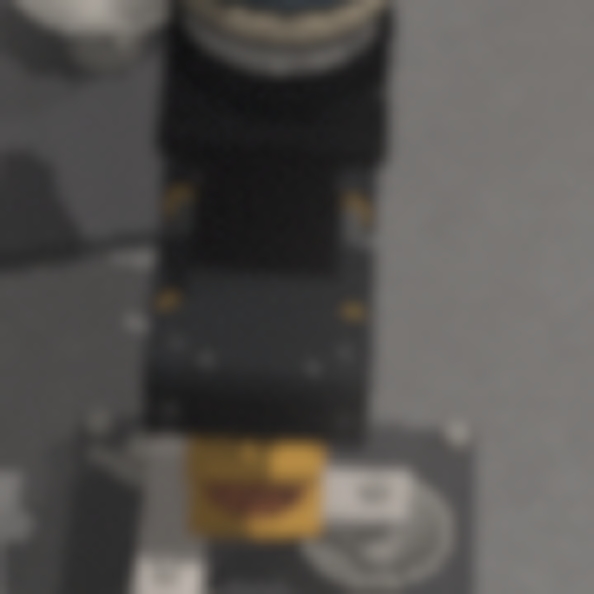

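Emit:
carry_out:
  commands:
    - [[0,4,0,0,0]]

```text
time: 11.63
position: [0.5631, 0.2764, 0.1032]
tool_rot: [0.09, 0.718, -0.081, 0.685]
ft_force: [-3.9, -4.8, 20.0]
grip_width: 0.0161
```

The picture shows the nose plate (370,495) over the cone with the foot inside it. The last row gave a firm contact, 20 N upward. I'll check the moment, then let the carrier level.

```bash
python3 -c "
from h import *
rep([.561,.2757,.105]);feet()"
```

```text
11.6333 [0.5631 0.2764 0.1032] yaw -13.9 xdir [-0.0445  0.0189 -0.9988] shift [-1.7 -1.1 -1.9] F [-3.9 -4.8 20. ] [-1.03  0.93 -0.16] 0.01610227596402487
nose ball centre [0.6034 0.267  0.0263] off nest-frame mm [-1.8  1.9]
L ball centre [0.5415 0.3286 0.0302] off nest-frame mm [-1.9  1.5]
R ball centre [0.5198 0.2413 0.0295] off nest-frame mm [-1.5  1.5]
```

Emit:
carry_out:
  commands:
    - [[0,3,0,-1,0]]
  force: 10

```text
time: 11.72
position: [0.5632, 0.2762, 0.1024]
tool_rot: [0.09, 0.717, -0.081, 0.686]
ft_force: [-1.9, -5.0, 13.9]
grip_width: 0.0163
```

```bash
python3 -c "
from h import *
rep([.561,.2757,.105]);feet()"
```

```text
11.7167 [0.5632 0.2762 0.1024] yaw -13.88 xdir [-0.0416  0.0183 -0.999 ] shift [-2.5 -1.  -2.2] F [-1.9 -5.  13.9] [-0.85  0.44 -0.01] 0.01628607211992678
nose ball centre [0.6038 0.2668 0.0256] off nest-frame mm [-1.4  1.9]
L ball centre [0.5418 0.3285 0.0293] off nest-frame mm [-1.5  1.5]
R ball centre [0.5202 0.2411 0.0286] off nest-frame mm [-1.   1.5]
```

Emit:
carry_out:
  commands:
    - [[0,1,0,-1,0],[0.25,0,0,0,0],[0.4,0,0,0,0],[0.6,0,0,0,0],[0.6,0,0,0,0],[0.6,0,0,0,0],[0.6,0,0,0,0],[0.6,0,0,0,0]]
  force: 4

```text
time: 12.38
position: [0.565, 0.2783, 0.1012]
tool_rot: [0.092, 0.715, -0.079, 0.688]
ft_force: [-0.4, -0.7, -0.5]
grip_width: 0.0497
```

```bash
python3 -c "
from h import *
rep([.561,.2757,.105])"
```

```text
12.3833 [0.565  0.2783 0.1012] yaw -13.88 xdir [-0.0358  0.0222 -0.9991] shift [-3.8 -3.5 -3.4] F [-0.4 -0.7 -0.5] [-0.01 -0.03 -0.05] 0.04973017747120863
```

Force is now zero, so the carrier is free. I'll retreat up.

Emit:
carry_out:
  commands:
    - [[0.8,-5,0,0,0],[0.8,-10,0,0,0],[0.8,-15,0,0,0],[0.8,-20,0,0,0],[0.8,-25,0,0,0],[0.8,-25,0,0,0],[0.8,-25,0,0,0],[0.8,-20,0,0,0]]

```text
time: 13.05
position: [0.567, 0.2742, 0.2506]
tool_rot: [0.09, 0.719, -0.081, 0.684]
ft_force: [0.1, -0.5, -0.1]
grip_width: 0.0696
```

Emit:
carry_out:
  commands:
    - [[0.8,-5,-25,0,0],[0.8,0,-35,0,0],[0.8,0,-35,0,0],[0.8,0,-35,0,0],[0.8,0,-35,0,0],[0.8,0,-35,0,0],[0.8,0,-20,0,0],[0.8,0,0,0,0]]

```text
time: 13.72
position: [0.5187, 0.0556, 0.2696]
tool_rot: [0.09, 0.709, -0.076, 0.695]
ft_force: [0.0, -0.6, -0.4]
grip_width: 0.0691
```

Run:
```python
from h import *
import cv2
rep([.561,.2757,.105])
a=robot.camera("top");b=robot.camera("side")
c=lambda im,x,y,w,h,k:cv2.resize(im[y:y+h,x:x+w,::-1],None,fx=k,fy=k,interpolation=cv2.INTER_CUBIC)
cv2.imwrite("pics/g6.png",np.hstack([c(a,180,130,100,120,4),c(b,250,130,100,120,4)]))
for n,x in(("a",a),("b",b)):cv2.imwrite(f"pics/full_{n}.png",x[:,:,::-1])
```

```text
13.7167 [0.5187 0.0556 0.2696] yaw -13.47 xdir [-0.0166  0.0231 -0.9996] shift [168.9 220.8  -6.6] F [ 0.  -0.6 -0.4] [-0.03  0.    0.01] 0.06905317030738023
```

View pics/g6.png

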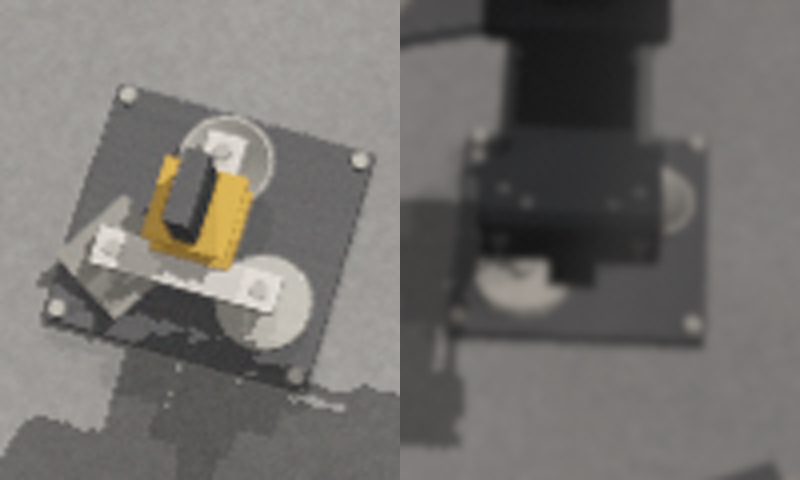

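The top view shows the carrier on the nest: nose screw (224,152) in the cone, left (112,245) over the groove, right (260,290) on the pad. The arm hides the side view, so I'll move it clear and measure.

Emit:
carry_out:
  commands:
    - [[0.8,0,-30,-15,0],[0.8,0,-35,-15,0],[0.8,0,-35,-15,0],[0.8,0,-35,0,0],[0.8,0,-35,0,0],[0.8,0,-35,0,0],[0.8,0,-20,0,0],[0.8,0,0,0,0]]

```text
time: 14.48
position: [0.4296, -0.1479, 0.2688]
tool_rot: [0.085, 0.705, -0.066, 0.701]
ft_force: [0.4, 1.0, 0.3]
grip_width: 0.0697
```

Run:
```python
from h import *
import cv2
F=[[.045,0],[-.03,.045],[-.03,-.045]]
c=lambda x,y,X,Y,k:(X+(x+.5)/k-.5,Y+(y+.5)/k-.5)
P=[c(x,y,180,130,4) for x,y in((224,152),(112,245),(260,290))]
for z in(.05,.056,.062):print(z,fit([ray("top",*p,z) for p in P],F))
# initial on-bench: screws at height h; home adds 21 mm
a=robot.camera("top");b=robot.camera("side")
cr=lambda im,x,y,w,h,k:cv2.resize(im[y:y+h,x:x+w,::-1],None,fx=k,fy=k,interpolation=cv2.INTER_CUBIC)
cv2.imwrite("pics/g7.png",np.hstack([cr(b,250,130,90,90,5),cr(a,300,140,70,90,5)]))
m=robot.camera_model("side")
for n,(x,y) in dict(nose=F[0],L=F[1],R=F[2],barL=(-.022,0),barN=(.022,0)).items():
    th=np.radians(-14.2);X=np.array([.561+np.cos(th)*x-np.sin(th)*y,.2757+np.sin(th)*x+np.cos(th)*y,.056 if n[0]!="b" else .140])
    for cam in("top","side"):
        m=robot.camera_model(cam);q=np.array(m["R"])@X+np.array(m["t"]);u=np.array([q[0]/q[2]*m["fx"]+m["cx"],q[1]/q[2]*m["fy"]+m["cy"]])
        print(n,cam,((u+.5-[180,130])*4-.5 if cam=="top" else (u+.5-[250,130])*5-.5).round(0))
```

```text
0.05 (array([0.5649, 0.2773]), np.float64(-15.4), np.float64(1.022), np.float64(0.0016))
0.056 (array([0.5634, 0.2767]), np.float64(-15.4), np.float64(1.015), np.float64(0.0014))
0.062 (array([0.562, 0.276]), np.float64(-15.4), np.float64(1.008), np.float64(0.0011))
nose top [224. 155.]
nose side [307. 231.]
L top [116. 252.]
L side [162. 162.]
R top [261. 292.]
R side [150. 294.]
barL top [175. 225.]
barL side [168. 104.]
barN top [199. 150.]
barN side [262. 107.]
```

View pics/g7.png

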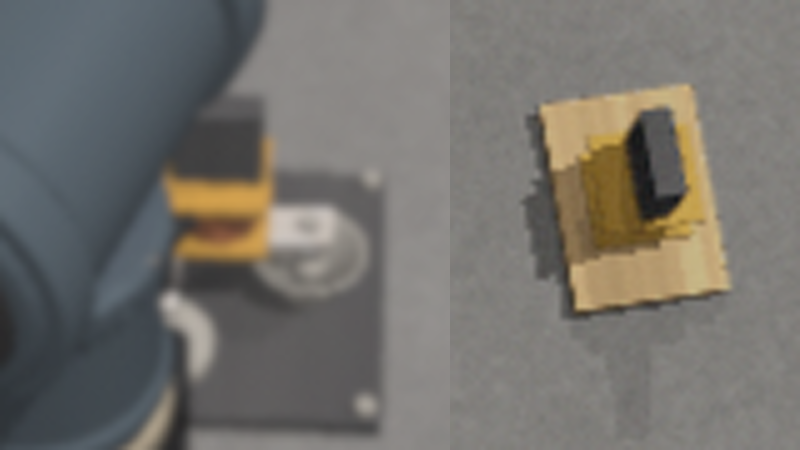

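Position agrees with home to about 2 mm and the sled stands where it was. The left screw reads about 1 px off. The arm still hides part of the side view, so I'll swing it clear for one level check.

Emit:
carry_out:
  commands:
    - [[0.8,0,-30,-21,0],[0.8,0,-32,-22,0],[0.8,0,-32,-22,0],[0.8,0,-32,-22,0],[0.8,0,-32,-22,0],[0.8,0,-30,-20,0],[0.8,0,-15,-10,0],[0.8,0,0,0,0]]

```text
time: 15.25
position: [0.2585, -0.3096, 0.2646]
tool_rot: [0.075, 0.703, -0.053, 0.705]
ft_force: [0.6, -0.1, 0.3]
grip_width: 0.0698
```

Run:
```python
from h import *
import cv2
a=robot.camera("top");b=robot.camera("side");print(robot.get_obs()["position"],robot.get_obs()["ft_force"])
cr=lambda im,x,y,w,h,k:cv2.resize(im[y:y+h,x:x+w,::-1],None,fx=k,fy=k,interpolation=cv2.INTER_CUBIC)
cv2.imwrite("pics/g8.png",np.hstack([cr(a,195,150,60,75,6.6),cr(b,260,130,60,75,6.6)]))
```

```text
[ 0.2597119  -0.30739093  0.26446557] [0.93311496 0.1310527  0.15122368]
```

View pics/g8.png

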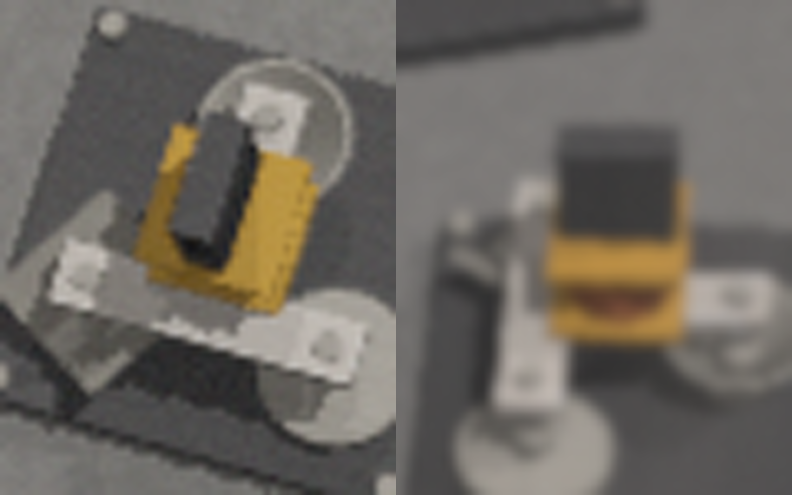

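Run:
```python
from h import *
import cv2
cams={n:robot.camera_model(n) for n in("top","side")}
P={n:np.array(m["fx"]*0+0) for n,m in cams.items()}
for n,m in cams.items():
    K=np.array([[m["fx"],0,m["cx"]],[0,m["fy"],m["cy"]],[0,0,1]]);P[n]=K@np.c_[m["R"],m["t"]]
T=lambda x,y:(195+(x+.5)/6.6-.5,150+(y+.5)/6.6-.5)
D=lambda x,y:(260+(x-396+.5)/6.6-.5,130+(y+.5)/6.6-.5)
def tri(a,b):
    h=cv2.triangulatePoints(P["top"],P["side"],np.array(a,float),np.array(b,float)).ravel();return (h[:3]/h[3]).round(4)
for n,a,b in(("nose",(270,121),(739,297)),("R",(326,346),(527,379)),("L",(83,272),(533,193)),("barNtopcorner",(253,128),(680,130)),("plate screw",(111,22),(460,222)),):
    print(n,tri(T(*a),D(*b)))
F=[[.045,0],[-.03,.045],[-.03,-.045]]
t=[T(270,121),T(83,272),T(326,346)]
for z in(.056,.062,.068):print(z,fit([ray("top",*p,z) for p in t],F))
i=(460,181.3);print("initial nose",tri((459.6,180.9),(372,405)))
```

```text
nose [0.6057 0.2649 0.0597]
R [0.5211 0.2412 0.0591]
L [0.5411 0.328  0.0673]
barNtopcorner [0.5794 0.2613 0.1533]
plate screw [0.5467 0.2981 0.1127]
0.056 (array([0.5633, 0.2776]), np.float64(-15.9), np.float64(1.008), np.float64(0.0012))
0.062 (array([0.5619, 0.2769]), np.float64(-15.9), np.float64(1.001), np.float64(0.0009))
0.068 (array([0.5604, 0.2762]), np.float64(-15.9), np.float64(0.995), np.float64(0.0012))
initial nose [ 0.5939 -0.2967  0.038 ]
```

Run:
```python
from h import *
import cv2
b=robot.camera("side");g=cv2.GaussianBlur(b,(1,1),0).min(2).astype(float)
m=robot.camera_model("side")
def pr(x,y,z,yaw=-14.9,o=(.5612,.2762)):
    th=np.radians(yaw);X=np.array([o[0]+np.cos(th)*x-np.sin(th)*y,o[1]+np.sin(th)*x+np.cos(th)*y,z]);q=np.array(m["R"])@X+np.array(m["t"]);return np.array([q[0]/q[2]*m["fx"]+m["cx"],q[1]/q[2]*m["fy"]+m["cy"]])
for n,x,y in(("far-rear",-.042,.057),("far-front",-.018,.057),("near-rear",-.042,-.057),("near-front",-.018,-.057),("nose+",.057,.012),("nose-",.057,-.012)):print(n,pr(x,y,.059).round(1),"raised",pr(x,y,.062).round(1))
print("far end rows 152-166, cols 276-284");print(g[152:167,276:285].astype(int))
print("near end rows 183-197");print(g[183:198,272:288].astype(int))
print("nose rows 168-184 cols 304-320");print(g[168:184,304:320].astype(int))
```

```text
far-rear [277.9 157.3] raised [277.8 156.5]
far-front [287.2 157.7] raised [287.2 156.9]
near-rear [274.  190.7] raised [274.  189.9]
near-front [284.  191.2] raised [283.9 190.3]
nose+ [316.  171.7] raised [316.1 170.8]
nose- [315.7 178.7] raised [315.7 177.9]
far end rows 152-166, cols 276-284
[[120 119 119 119 119 119 117 108  93]
 [120 119 119 119 119 118 115 104  88]
 [121 120 119 119 120 119 116 105  86]
 [120 121 121 122 122 121 119 109  88]
 [120 122 127 131 130 128 125 115  91]
 [121 125 136 146 146 142 136 121  94]
 [121 129 144 157 158 153 145 126  97]
 [122 131 149 159 156 151 143 125  95]
 [123 134 152 157 146 137 132 115  88]
 [119 132 147 147 132 121 114  98  76]
 [107 117 130 128 117 108 100  85  66]
 [ 89  98 111 114 111 107  99  82  64]
 [ 81  90 103 109 109 108 101  83  64]
 [ 82  90 101 108 110 108 101  83  65]
 [ 88  94 103 108 109 108 100  84  67]]
near end rows 183-197
[[ 56  50  60  95 137 159 163 162 161 161 161 162 154 128  92  65]
 [ 55  50  62 100 142 163 166 163 161 163 166 167 159 130  91  64]
 [ 54  51  66 106 145 164 163 158 157 160 167 171 162 130  89
[... 1214 characters left out ...]
 157 163 163 153 136 119 106]
 [144 162 167 165 159 147 140 138 141 149 158 161 154 139 127 119]
 [145 162 166 165 159 147 137 133 137 146 156 159 150 136 127 123]
 [148 164 167 167 164 157 149 143 144 151 159 158 147 132 124 121]
 [148 164 167 167 165 162 159 155 154 154 157 153 141 128 120 117]
 [138 151 154 153 153 152 151 150 146 144 143 140 132 123 117 114]
 [116 125 128 128 127 127 128 130 128 125 123 123 121 118 114 111]
 [ 97 103 106 106 105 105 110 114 114 114 114 116 116 114 111 107]
 [ 87  92  95  96  94  95 100 105 109 113 117 117 114 110 106 104]
 [ 90  90  92  92  92  97 107 116 122 124 124 119 111 105 102 100]
 [102  99  98  94  92 102 115 126 133 132 126 115 106 100  98  99]]
```

```bash
python3 -c "
from h import *
print(robot.hand_in())"
```

```text
the job is handed in; nothing more can be done
None
```

The coil carrier is on the middle-sized steel nest with its nose foot in the cone. I released it, moved the arm clear and handed the job in at about 15.5 s of the 38 s allowed.

**How it went down:** Accumulated arm drift left the tool tilted about 2.5 degrees at touchdown. I lowered it slowly at reduced grip and let the seats level the carrier. Contact was about 20 N and the wrist force returned to zero after release.

**Last checks:**
- **Position:** the carrier centre measured within about 2 mm of home. The heading was -15.4 to -15.9 degrees, against -14 to -15 for the nest, which is within reading noise.
- **Height:** the nose screw triangulated 21.7 mm above its height on the bench, against 21 expected. The right screw came out level with it.
- **Level:** the left screw triangulated about 8 mm high, which disagreed, but it is partly hidden in the side view. Comparing plate edges in that view instead showed no visible tilt, to within about 1 mm.
- **Sled:** the top picture shows it undisturbed on its board, and nothing touched it.

I viewed 11 pictures, one over the budget of 10.

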